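# Load the hand-stamping jig and hold its feed slide back

### The job

Load the magazine of the stamping jig: the copper trial bar first, then the silver bar on top of it, both lying flat between the brass corners. Then pull the spring-loaded feed slide out by its black knob until its pointer stands at the red mark, so that the copper bar drops into the track, and finish while still holding the slide there - do not let it spring back, I am fitting the punch. Leave the other things on the bench alone.

Things in the scene. Friction and masses are not known exactly. Their poses are not given: they have to be found in the camera images.
- stamping_jig: hand-stamping jig screwed to a 235 x 110 x 15 mm wooden board, fixed to the bench; place and yaw vary. Origin: on the bench top under the magazine's centre. +x runs along the track from the knob end to the green punch bridge (x = 47 to 78 mm, 66 mm high with its bush); the feed slide pulls out to -x; y across, z up. Magazine corners take up x = -33 to 33 mm, y = -23 to 23 mm
- magazine_seat (a point): magazine's centre, on the surface where the first bar comes to lie (top of the shut slide, 29 mm above the bench, level with the steel rails beside it at 16.5 to 26.5 mm off the middle); axes as the jig's. A bar lies lengthways along x with 1.5 mm play at each side. The first bar drops 8 mm to the track floor when the slide is drawn from under it, and the second follows it down
- magazine_mouth (a point): centre of the magazine's open top, 64 mm above the bench, axes as the jig's. Four brass angle corners, inside 59 mm along x by 33 mm along y; their lips flare out by about 4 mm over the top 9 mm. They leave each long side open for 42 mm (x = -21 to 21 mm), from 29 mm above the bench up, for fingers; what stands beside them outside is at most 32 mm above the bench
- feed_slide (a joint): how far the slide is pulled out, in m: 0 = shut, 0.070 = its brass pointer (strip across both rails, 42 mm behind the magazine's centre when shut) is at the red mark, 0.080 = outer stop. A spring draws it back (3.3 N when shut, 110 N/m, 11 N at the mark), it does not latch. The copper bar drops clear when it is about 63 mm out
- red_mark (a point): middle of the red line across both rails, 112 mm behind the magazine's centre (jig -x), 29 mm above the bench; black spring barrels lie along both sides of the rails here, top 35 mm above the bench
- knob_center (a point): centre of the upright black knob on the slide's outer end: 22 mm across, 40 mm tall (20 mm below to 20 mm above this point), 72 mm above the bench, free all round; 138 mm behind the magazine's centre (jig -x) when shut. The yoke below it (92 mm across, 12 mm along) has its top 36 mm above the bench. Moves with the slide
- copper_bar_center (a point): centre of the copper-coloured bar, 56 x 30 x 8 mm, about 130 g, at first flat on the bench left or right of the jig; x along its length, y across its width (30 mm, to be gripped), z up; a half turn makes no difference
- silver_bar_center (a point): centre of the silver-coloured bar, same size and axes; lies at first on the other side of the jig
- mallet: wooden mallet, 215 mm long, lying at the right back; leave alone
- punch_0: steel punch, 88 x 10 mm, lying at the left; leave alone
- punch_1: steel punch, 88 x 12 mm, lying at the left beside the other one; leave alone
- steel_block: polished steel bench block, 64 x 64 x 19 mm, at the left; leave alone
- loupe: folding loupe, 54 x 27 x 14 mm, at the back right of the jig; leave alone
- tin: flat steel tin with lid, 80 x 61 x 32 mm, at the right front; leave alone
- mug: pottery mug, 91 mm across and 91 mm tall, 123 mm with its handle; stands still behind the jig, nothing to do with it; origin under its centre
There are look-alikes about, which are no part of the job. Of the things shaped like the part that bears copper_bar_center, the copper one is meant.

How it is judged (in metres and radians):
On the way, in this order (a step that is already met when the one before it is completed fails the run):
1. the copper bar lies flat in the magazine on the shut slide, let go, and the silver bar is not in yet (x of copper_bar_center in the frame of magazine_seat between -0.004 and 0.004 m and y of copper_bar_center in the frame of magazine_seat between -0.0035 and 0.0035 m and z of copper_bar_center in the frame of magazine_seat between 0.0015 and 0.0065 m and angle between copper_bar_center's own z axis and vertical below 0.1 rad and angle between the x axis of copper_bar_center and the x axis of magazine_seat, either way round below 0.12 rad and value of joint feed_slide below 0.01 m and distance between silver_bar_center and magazine_seat above 0.03 m and contact force between the fingers and copper_bar below 0.2 N), for 0.1 s.
2. the silver bar lies flat on the copper bar in the magazine, let go, the slide still shut (x of copper_bar_center in the frame of magazine_seat between -0.004 and 0.004 m and y of copper_bar_center in the frame of magazine_seat between -0.0035 and 0.0035 m and z of copper_bar_center in the frame of magazine_seat between 0.0015 and 0.0065 m and angle between each of copper_bar_center, silver_bar_center's own z axis and vertical below 0.1 rad and angle between the x axis of each of copper_bar_center, silver_bar_center and the x axis of magazine_seat, either way round below 0.12 rad and x of silver_bar_center in the frame of magazine_seat between -0.004 and 0.004 m and y of silver_bar_center in the frame of magazine_seat between -0.0035 and 0.0035 m and z of silver_bar_center in the frame of magazine_seat between 0.0095 and 0.0145 m and value of joint feed_slide below 0.01 m and contact force between the fingers and silver_bar below 0.2 N), for 0.1 s.
At the end, for the whole second after the job is handed in: the fingers hold the slide, at rest, pulled 70 mm out (within 4 mm: pointer at the red mark) with more than 3 N; the copper bar lies flat on the track floor under the magazine (within 8 mm along the track), the silver bar flat on it between the corners; the robot touches neither bar (value of joint feed_slide between 0.066 and 0.074 m and contact force between the fingers and feed_slide above 3 N and velocity of joint feed_slide between -0.01 and 0.01 m/s and x of copper_bar_center in the frame of magazine_seat between -0.008 and 0.008 m and z of copper_bar_center in the frame of magazine_seat between -0.0065 and -0.0015 m and angle between copper_bar_center's own z axis and vertical below 0.08 rad and linear speed of each of copper_bar, silver_bar below 0.02 m/s and x of silver_bar_center in the frame of magazine_seat between -0.004 and 0.004 m and y of silver_bar_center in the frame of magazine_seat between -0.0035 and 0.0035 m and z of silver_bar_center in the frame of magazine_seat between 0.0015 and 0.0065 m and angle between silver_bar_center's own z axis and vertical below 0.1 rad and angle between the x axis of silver_bar_center and the x axis of magazine_seat, either way round below 0.12 rad and contact force between the arm and copper_bar below 0.2 N and contact force between the arm and silver_bar below 0.2 N); the arm keeps its last pose, push and grip.
It fails at once if a tool or thing that was to be left alone (mallet, punches, bench block, loupe, tin) is moved more than 20 mm (distance of any of mallet, punch_0, punch_1, steel_block, loupe, tin from where it was at the start of the episode above 0.02 m).
It also fails if it takes over 72 s, if anything falls off the work surface, if the arm or the gripper's body presses on something with over 40 N, if the wrist force passes 120 N, or if a joint passes its speed limit or range.

### The arm

A 7-joint arm with a two-finger parallel gripper is mounted at the origin on a cart in front of the work surface, level with it; the furniture and walls round the work are solid. World frame = base frame: x ahead of the robot, y to its left, z up, the work surface at z = 0. Lengths are in mm, angles in rad, forces in N, time in s.
With the tool pointing down it reaches from about 425 to 875 mm from the base axis. Payload 9.9 kg.
Tool frame: the origin (TCP) lies midway between the tips of the shut fingers; the grasp point (between the pads) lies 19 mm behind it; z points along the fingers, y is the line along which they close (so a half turn about z gives the same grasp; the last joint's range is limited). The gripper opens to 85 mm and grips with 20 to 120 N. Pads are 22 mm wide; open, the fingers measure 114 mm over their backs; the gripper's body (76 mm by 85 mm) begins 54 mm behind the grasp point. The pads swing forward as they close: fully open they stand 13 mm farther back than shut.
Start: joints at [1.118, 0.576, 0.025, 1.437, -0.015, 1.129, -0.057], TCP at [243.34, -629.615, 231.289] pointing down, gripper open.
Joint ranges: [-2.76, 2.76], [-0.34, 2.15], [-1.52, 1.57], [0.19, 2.46], [-1.09, 4.23], [0.17, 1.99], [-2.82, 2.82]. Speed limits (rad/s): [2.22, 2.22, 3.01, 3.01, 3.14, 3.14, 3.14].

### API

Orientations are given as a rotation vector (axis times angle).
In Python, from rig import env gives the robot as it stands. The module is installed in compiled form; this text tells all that it offers.
- The arm moves only by the shell command python3 -m crank 'ROWS' [OPENING] [FORCE]. ROWS is a JSON object of lists of equal length, an entry for each row: "travel": the shift along the tool's x, y, z normalised to -1 to 1, where 1 is 0.25 m, a list of three; "angular": the turn, a rotation vector about the tool's x, y, z normalised to -1 to 1, where 1 is pi rad, a list of three. A call has 1 to 8 rows; each row shifts and turns the commanded pose from where the row before left it, along the tool's axes as they then stand; what a row does not reach is not made up. A row lasts 1/8 s, in which the tool goes at most 62.5 mm and 10.7 degrees, less where a joint would pass 70% of its speed; a pose out of reach is approached as far as the arm can. A call with a number of a shift or a turn outside -1 to 1 is refused whole. A call with a gripper value outside its range is refused whole. OPENING is the opening, from 0 (shut) to 1 (fully open), set as the call begins (- or left out, the last holds). The fingers move at their own pace and stop on an object; FORCE is the grip in N (left out, the last holds). Time passes only in rows, so rows that do not move let the fingers close. It gives the time, the measured TCP pose, the force, the opening and the grip force at its end, in the units of the state.
- env.get_obs(): the state, without advancing time (a new reading comes with each control period).
- env.snapshot(name): name is "side" or "top" or "wrist"; returns the picture (384x512x3 uint8, red, green, blue); there is no depth.
- env.camera_params(name): a dict with "camera_matrix" (3x3 intrinsics, pixels), "eye" and "attitude" of the camera in the world. Camera axes: x right, y down, z forward; pixel columns grow to the right and rows downward; lengths in mm; the calibration is good to about 2 mm. A picture is of the moment at which its call begins: read the wrist's pose just before it. camera_params takes no time and is no camera call; for the wrist camera it gives the pose at the moment of the call.
- env.finish_job(): hands the job in; it is judged then, once.
The state is a dict: "time_s": time; "q": joint angles; "joint_vel": joint speeds; "effort": joint torques, N m; "eef_pos": TCP position; "tcp_rot": TCP orientation; "wrist_force": force on the tool from outside, world axes, zero at the start; "moment": the same for the moment, N m; "width": finger opening in mm; "gripper_force": force on a finger pad.
Only numpy, scipy, OpenCV 4.12 (cv2) and the standard library are available. Lean on these libraries where they do the work, as an engineer would, in place of code of your own. Each camera call takes 0.05 s, during which the arm holds its last target. There are 200 camera calls.

## Working session

There is one attempt and no reset: what is moved stays moved. The work goes in short steps, Python scripts to look and compute and a shell command to move; the robot and the scene stay as the last step left them, time stands still between calls to the robot, and variables do not carry over. Pictures are saved under pics/ and viewed, at most 10 in all, crops included, and the job is handed in when it is done.

```bash
mkdir -p pics; ls; python3 - <<'E'
from rig import env
import cv2
o=env.get_obs();print(o)
for n in("top","side"):
    p=env.camera_params(n);print(n,p)
    im=env.snapshot(n)[:,:,::-1];cv2.imwrite(f"pics/{n}0.png",im)
    cv2.imwrite(f"pics/{n}0b.png",cv2.resize(im,(800,600),interpolation=cv2.INTER_CUBIC))
E
```

```text
pics
{'time_s': 0.0, 'q': array([ 1.1181896 ,  0.57649454,  0.02483215,  1.43793471, -0.01497466,
        1.12898359, -0.05649818]), 'joint_vel': array([-0.00076014,  0.00054362, -0.0031133 , -0.00012291, -0.00183661,
       -0.00033001,  0.00173134]), 'effort': array([ 1.07976615e-03, -7.65747070e+01,  2.25101776e+00, -2.85975122e+01,
        1.55765796e-02,  1.25243934e-02, -2.97462918e-06]), 'eef_pos': array([ 243.17689854, -629.1811507 ,  230.45821846]), 'tcp_rot': array([-3.08675365e+00, -5.75838739e-01,  6.25834633e-04]), 'wrist_force': array([-0.19264375, -0.65488338,  0.15595247]), 'moment': array([-0.07979857,  0.00387675, -0.0321388 ]), 'gripper_force': 0.0, 'width': 85.59301227000402}
top {'camera_matrix': array([[452.59936059,   0.        , 254.03442955],
       [  0.        , 452.59936059, 184.69122229],
       [  0.        ,   0.        ,   1.        ]]), 'eye': array([ 331.93972271,   26.29367535, 1516.48587153]), 'attitude': array([-2.12823876,  2.14666164, -0.15681179])}
side {'camera_matrix': array([[363.46886651,   0.        , 261.39232445],
       [  0.        , 363.46886651, 188.58374282],
       [  0.        ,   0.        ,   1.        ]]), 'eye': array([-320.15478622,  472.89652022,  642.33618889]), 'attitude': array([-1.24371422,  1.96852775, -1.14796975])}
```

View pics/top0b.png

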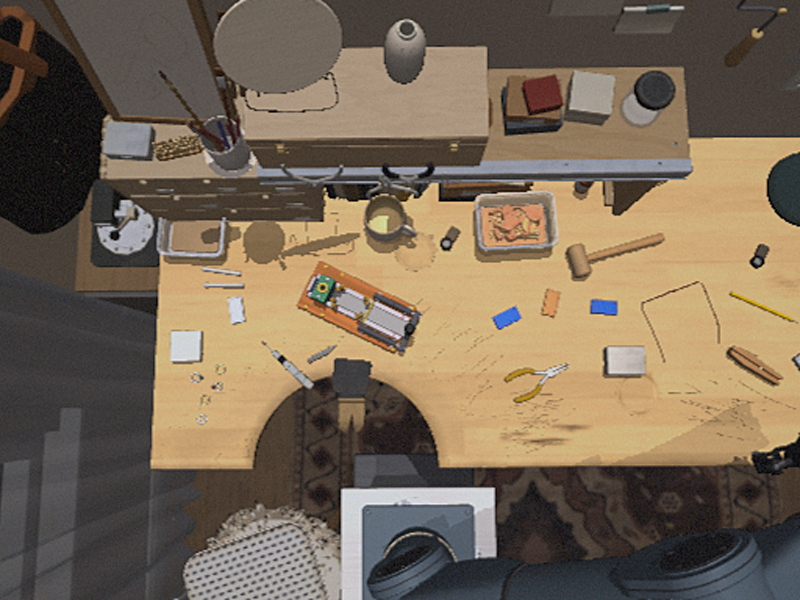

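View pics/side0b.png

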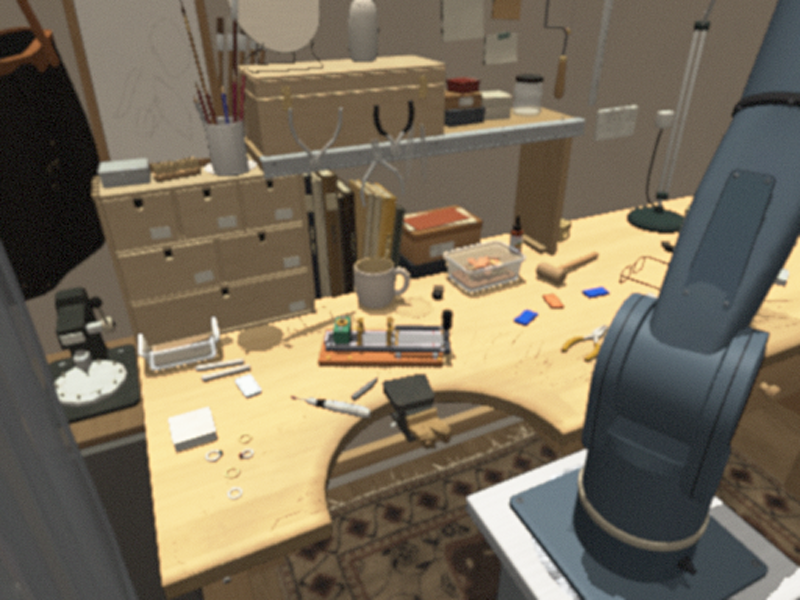

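Top view (800x600 px). Candidates for the copper bar: the orange bar at (551,303) and the blue look-alikes at (507,317) and (604,307). Candidates for the silver bar: the pale bar at (236,310), the steel block at (186,346) and the tin at (625,361). I choose (551,303) for copper and (236,310) for silver. The jig's bridge is at (322,290) and its knob at (409,330). Next I measure these and make one close crop.

```bash
cat > h.py <<'E'
import numpy as np, cv2
from scipy.spatial.transform import Rotation as R
def ray(p,uv,z):
    K=p["camera_matrix"];M=R.from_rotvec(p["attitude"]).as_matrix()
    d=(M@np.linalg.inv(K)@np.c_[np.atleast_2d(uv),np.ones(len(np.atleast_2d(uv)))].T).T
    e=np.array(p["eye"]);return e+d*((z-e[2])/d[:,2:3])
def proj(p,X):
    M=R.from_rotvec(p["attitude"]).as_matrix()
    c=(np.atleast_2d(X)-p["eye"])@M;c=c@p["camera_matrix"].T;return c[:,:2]/c[:,2:]
def rect(p,mask,z,roi=None):
    """largest blob -> min-area rect on plane z: centre, (long,short), yaw of long"""
    m=mask.astype(np.uint8)*255
    if roi: 
        k=np.zeros_like(m);x0,y0,x1,y1=roi;k[y0:y1,x0:x1]=255;m&=k
    cs,_=cv2.findContours(m,cv2.RETR_EXTERNAL,cv2.CHAIN_APPROX_NONE)
    c=max(cs,key=cv2.contourArea)[:,0].astype(float)
    P=ray(p,c,z)[:,:2].astype(np.float32)
    (x,y),(w,h),a=cv2.minAreaRect(P);a=np.radians(a)
    if w<h:w,h=h,w;a+=np.pi/2
    return np.round([x,y,w,h],1),round((a+np.pi/2)%np.pi-np.pi/2,3)
E
python3 - <<'E'
from rig import env
from h import *
p=env.camera_params("top");im=cv2.imread("pics/top0.png");hsv=cv2.cvtColor(im,cv2.COLOR_BGR2HSV)
s=.64
for n,(u,v) in dict(cop=(551,303),sil=(236,310),blue=(507,317),board=(310,310),bench=(450,380)).items(): print(n,hsv[int(v*s),int(u*s)],np.round(ray(p,[u*s,v*s],8)))
H,S,V=cv2.split(hsv)
print("cop",rect(p,(H<16)&(S>110)&(V>120),8,(340,180,366,210)))
print("sil",rect(p,(S<45)&(V>150),8,(140,185,162,212)))
print("blue",rect(p,(H>100)&(H<130)&(S>110),8,(310,190,340,215)))
print("board",rect(p,(H<16)&(S>130)&(V>50),15,(185,160,275,230)))
print("knob",ray(p,[409*s,330*s],92),"bridge",ray(p,[322*s,290*s],66))
a=cv2.resize(im[155:235,180:280],(500,400),interpolation=cv2.INTER_CUBIC)
b=cv2.resize(im[180:220,300:400],(500,200),interpolation=cv2.INTER_CUBIC)
cv2.imwrite("pics/c1.png",np.vstack([a,b]))
E
```

```text
cop [ 15 147 211] [[ 532. -293.    8.]]
sil [116  16 223] [[523. 384.   8.]]
blue [110 185 216] [[ 503. -198.    8.]]
board [ 12 170 214] [[522. 225.   8.]]
bench [ 16 112 210] [[370. -73.   8.]]
cop (array([ 534.7, -292.1,   56. ,   30.4]), np.float64(-0.219))
sil (array([525.7, 385.5,  54.9,  30.4]), np.float64(0.169))
blue (array([ 502.5, -196.4,   54.7,   26.8]), np.float64(-1.118))
board (array([490.5, 157.4, 229.5,  58.7]), np.float64(0.869))
knob [[468.73060418  12.99724142  92.        ]] bridge [[556.13170046 192.55066265  66.        ]]
```

View pics/c1.png

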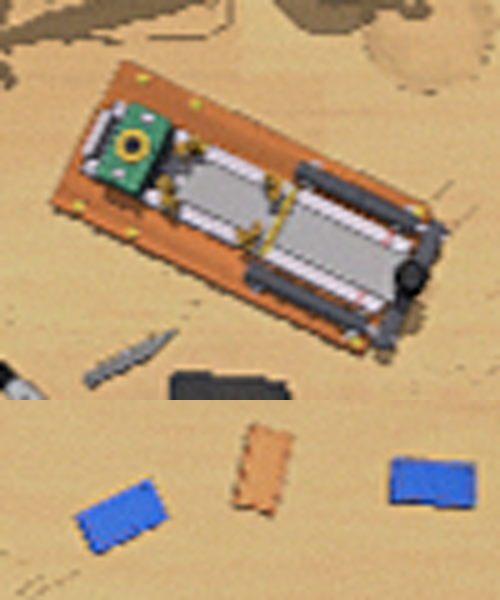

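The crop confirms the choice: copper at (264,470), blue blanks on either side of it. The jig's bush at (132,145) and knob at (411,275) come out 199.6 mm apart (should be about 200), so the yaw is about 1.117.

```bash
cat >> h.py <<'E'
def go(o,xyz,yaw):
    """print tool-frame turn (about z) and translation, after making tool x point at yaw, z down; normalised"""
    M=R.from_rotvec(o["tcp_rot"]).as_matrix()
    T=np.array([[np.cos(yaw),np.sin(yaw),0],[np.sin(yaw),-np.cos(yaw),0],[0,0,-1]]).T
    w=R.from_matrix(M.T@T).as_rotvec()/np.pi
    d=np.array(xyz)-o["eef_pos"]
    print("yaw now",round(np.arctan2(M[1,0],M[0,0]),3),"turn(norm)",np.round(w,4),"| d before turn",np.round(M.T@d/250,4),"| d after turn",np.round(T.T@d/250,4))
E
python3 - <<'E'
from rig import env
from h import *
go(env.get_obs(),[534.7,-292.1,180],-0.219)
E
```

```text
yaw now 0.369 turn(norm) [-0.0005  0.0002  0.1871] | d before turn [ 1.5738 -0.8371  0.2034] | d after turn [ 0.8451 -1.5696  0.2022]
```

```bash
python3 -m crank '{"travel":[[0.15,-0.08,0],[0.2,-0.105,0],[0.2,-0.105,0],[0.2,-0.105,0.02],[0.2,-0.105,0.04],[0.2,-0.105,0.04],[0.2,-0.105,0.05],[0.15,-0.09,0.05]],"angular":[[0,0,0],[0,0,0],[0,0,0],[0,0,0],[0,0,0],[0,0,0],[0,0,0],[0,0,0]]}' 0.6
python3 -m crank '{"travel":[[0.07,-0.03,0],[0,0,0],[0,0,0],[0,0,0],[0,0,0],[0,0,0],[0,0,0]],"angular":[[0,0,0],[0,0,0.047],[0,0,0.047],[0,0,0.047],[0,0,0.046],[0,0,0],[0,0,0]]}'
python3 - <<'E'
from rig import env
from h import *
o=env.get_obs();print(o["eef_pos"],o["width"],o["q"])
p=env.camera_params("wrist");im=env.snapshot("wrist")[:,:,::-1].copy();cv2.imwrite("pics/w1.png",im)
H,S,V=cv2.split(cv2.cvtColor(im,cv2.COLOR_BGR2HSV))
c=proj(p,[534.7,-292.1,8])[0];print("expect",c,H[int(c[1]),int(c[0])],S[int(c[1]),int(c[0])],V[int(c[1]),int(c[0])])
go(o,[534.7,-292.1,100],-0.219)
E
```

```text
time_s: 1.1
eef_pos: [522.6, -305.4, 180.6]
tcp_rot: [-3.087, -0.579, -0.0]
wrist_force: [0.9, -0.0, -0.2]
width: 51.3
gripper_force: 0.0
time_s: 1.98
eef_pos: [534.4, -295.1, 181.4]
tcp_rot: [3.123, -0.339, -0.0]
wrist_force: [-0.3, 0.3, 1.0]
width: 51.5
gripper_force: 0.0
[ 534.3988326  -295.06408114  181.41376962] 51.50672741052553 [ 0.33349315  0.52972382  0.1479169   1.6866631  -0.09255361  0.9320359
 -1.27027352]
expect [253.03571536 166.35663356] 11 188 224
yaw now -0.216 turn(norm) [0.0001 0.     0.0009] | d before turn [-0.0013 -0.0119  0.3257] | d after turn [-0.0014 -0.0118  0.3257]
```

View pics/w1.png

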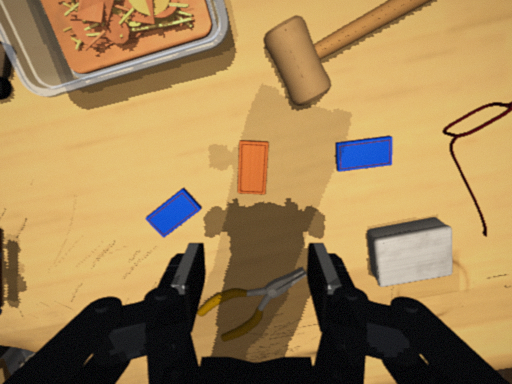

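Wrist view: the copper bar is at (253,167), where the top view put it. The blue ones are at (174,212) and (364,153). I measure it from here.

```bash
python3 - <<'E'
from rig import env
from h import *
o=env.get_obs();p=env.camera_params("wrist");im=cv2.imread("pics/w1.png")
H,S,V=cv2.split(cv2.cvtColor(im,cv2.COLOR_BGR2HSV))
r,a=rect(p,(H<16)&(S>160)&(V>120),8,(220,120,290,210));print(r,a)
go(o,[r[0],r[1],40],a)
E
```

```text
[ 533.6 -290.9   56.5   29.8] -0.269
yaw now -0.217 turn(norm) [ 0.     -0.      0.0167] | d before turn [-0.0069 -0.0153  0.5656] | d after turn [-0.0077 -0.0149  0.5656]
```

```bash
python3 -m crank '{"travel":[[0,0,0],[-0.008,-0.015,0.13],[0,0,0.15],[0,0,0.15],[0,0,0.13],[0,0,0],[0,0,0]],"angular":[[0,0,0.016],[0,0,0],[0,0,0],[0,0,0],[0,0,0],[0,0,0],[0,0,0]]}'
python3 - <<'E'
from rig import env
from h import *
o=env.get_obs();p=env.camera_params("wrist");im=env.snapshot("wrist")[:,:,::-1].copy();cv2.imwrite("pics/w2.png",im)
H,S,V=cv2.split(cv2.cvtColor(im,cv2.COLOR_BGR2HSV))
c=proj(p,[533.6,-290.9,8])[0];print(c)
m=(H<16)&(S>160)&(V>100);ys,xs=np.nonzero(m);print(len(xs),xs.min(),xs.max(),ys.min(),ys.max())
r,a=rect(p,m,8);print(r,a)
go(o,[533.6,-290.9,2],-.269)
E
```

```text
time_s: 2.9
eef_pos: [534.2, -291.0, 42.4]
tcp_rot: [3.113, -0.421, 0.002]
wrist_force: [1.1, 0.6, 0.1]
width: 51.2
gripper_force: 0.0
[256.00642074 224.61460223]
4488 0 419 0 264
[ 534.  -291.3   56.2   29.5] -0.265
yaw now -0.269 turn(norm) [ 0.0001 -0.0004  0.0001] | d before turn [-0.0028  0.0002  0.1617] | d after turn [-0.0026  0.0003  0.1617]
```

```bash
python3 -m crank '{"travel":[[-0.003,0,0.06],[0,0,0.06],[0,0,0.044],[0,0,0],[0,0,0]],"angular":[[0,0,0],[0,0,0],[0,0,0],[0,0,0],[0,0,0]]}'
python3 -m crank '{"travel":[[0,0,0],[0,0,0],[0,0,0],[0,0,0]],"angular":[[0,0,0],[0,0,0],[0,0,0],[0,0,0]]}' 0.2 50
python3 -m crank '{"travel":[[0,0,-0.05],[0,0,-0.15],[0,0,-0.15],[0,0,-0.1],[0,0,0],[0,0,0]],"angular":[[0,0,0],[0,0,0],[0,0,0],[0,0,0],[0,0,0],[0,0,0]]}'
python3 - <<'E'
from rig import env
from h import *
o=env.get_obs()
im=env.snapshot("wrist")[:,:,::-1].copy();cv2.imwrite("pics/w3.png",im)
d=np.array([np.cos(1.117),np.sin(1.117)]);c=np.array([468.7,13])+138*d;print(c)
go(o,[*(c-0*d),190],1.117)
E
```

```text
time_s: 3.58
eef_pos: [533.1, -290.3, 0.3]
tcp_rot: [3.113, -0.421, -0.0]
wrist_force: [0.3, 0.5, 0.1]
width: 51.6
gripper_force: 0.0
time_s: 4.08
eef_pos: [533.3, -290.5, 1.0]
tcp_rot: [3.113, -0.421, 0.002]
wrist_force: [-1.4, 0.5, 6.0]
width: 28.3
gripper_force: 49.9
time_s: 4.82
eef_pos: [532.5, -289.9, 112.3]
tcp_rot: [-3.113, 0.421, 0.001]
wrist_force: [0.3, 0.6, -1.7]
width: 28.2
gripper_force: 49.8
[529.19654805 137.0329298 ]
yaw now -0.269 turn(norm) [-3.000e-04  2.000e-04 -4.411e-01] | d before turn [-0.4667 -1.6429 -0.3101] | d after turn [ 1.529  -0.7605 -0.311 ]
```

View pics/w3.png

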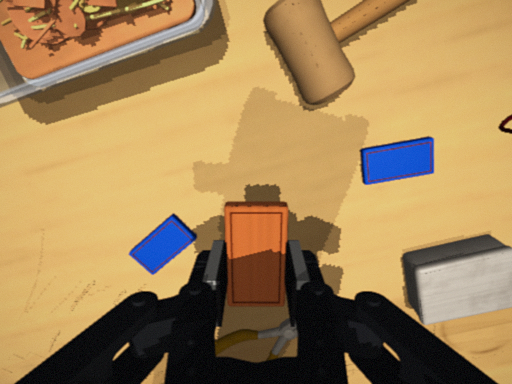

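The wrist view shows the copper bar squarely between the pads at (256,255). Now over to the jig, stopping short of the magazine so the camera sees it.

```bash
python3 -m crank '{"travel":[[-0.03,-0.08,-0.1],[-0.074,-0.195,-0.1],[-0.074,-0.195,-0.08],[-0.08,-0.21,-0.03],[-0.08,-0.21,0],[-0.08,-0.21,0],[-0.06,-0.17,0],[-0.04,-0.1,0]],"angular":[[0,0,0],[0,0,0],[0,0,0],[0,0,0],[0,0,0],[0,0,0],[0,0,0],[0,0,0]]}'
python3 -m crank '{"travel":[[0,0,0],[0,0,0],[0,0,0],[0,0,0],[0,0,0],[0,0,0],[0,0,0],[0,0,0]],"angular":[[0,0,-0.05],[0,0,-0.056],[0,0,-0.056],[0,0,-0.056],[0,0,-0.056],[0,0,-0.056],[0,0,-0.056],[0,0,-0.055]]}'
python3 -m crank '{"travel":[[0,0,0],[0,0,0],[0,0,0]],"angular":[[0,0,0],[0,0,0],[0,0,0]]}'
python3 - <<'E'
from rig import env
from h import *
o=env.get_obs();p=env.camera_params("wrist")
im=env.snapshot("wrist")[:,:,::-1].copy();cv2.imwrite("pics/w4.png",im)
cv2.imwrite("pics/w4b.png",cv2.resize(im,(800,600),interpolation=cv2.INTER_CUBIC))
print(o["eef_pos"],p["eye"],o["q"],proj(p,[529.2,137,64]))
go(o,[529.2,137,190],1.117)
E
```

```text
time_s: 5.88
eef_pos: [498.2, 77.1, 189.2]
tcp_rot: [3.114, -0.417, -0.003]
wrist_force: [0.5, -1.0, -0.9]
width: 28.4
gripper_force: 49.8
time_s: 6.88
eef_pos: [498.5, 74.2, 189.2]
tcp_rot: [-2.659, -1.671, 0.003]
wrist_force: [-0.7, -0.5, -2.3]
width: 28.1
gripper_force: 49.8
time_s: 7.25
eef_pos: [499.0, 74.4, 190.1]
tcp_rot: [-2.666, -1.661, 0.001]
wrist_force: [-0.2, 1.1, -1.9]
width: 28.3
gripper_force: 49.8
[499.02715209  74.38047871 190.05762647] [534.59200487 149.88886756 332.41224352] [-0.08575987  0.37493665 -0.21333939  1.93152016  0.10370554  0.84604446
 -0.81005596] [[257.2941325   99.58439624]]
yaw now 1.114 turn(norm) [-0.0001  0.0001 -0.0008] | d before turn [ 2.78e-01 -2.10e-03  1.00e-04] | d after turn [ 2.78e-01 -1.30e-03  2.00e-04]
```

View pics/w4b.png

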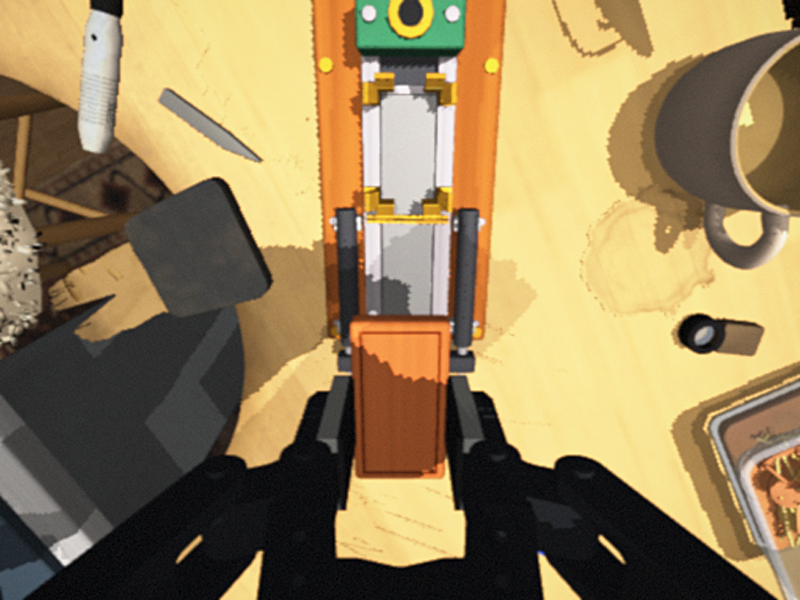

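The wrist view shows the magazine corners at about (380,88), (440,88), (380,203) and (440,203) in 800 px. The pointer strip is at row 218 and the rails run between columns 363 and 454. Fine measurement of the jig and of the held bar:

```bash
python3 - <<'E'
from rig import env
from h import *
o=env.get_obs();p=env.camera_params("wrist");im=cv2.imread("pics/w4.png")
H,S,V=[a.astype(int) for a in cv2.split(cv2.cvtColor(im,cv2.COLOR_BGR2HSV))]
br=((H>17)&(H<32)&(S>150)&(V>90))
m=br.copy().astype(np.uint8);k=np.zeros_like(m);k[40:150,220:305]=1;m&=k
n,l,st,ce=cv2.connectedComponentsWithStats(m)
for s_,c in zip(st[1:],ce[1:]):
    if s_[4]>20: print("brass bbox",s_,np.round(c,1))
L=[];Rr=[]
for v in list(range(72,116,3))+[148,152,156,160]:
    w=np.nonzero(S[v,215:310]>110)[0]+215   # orange outside rails
    a=w[w<258].max() if (w<258).any() else 0; b=w[w>258].min() if (w>258).any() else 0
    L.append((a+.5,v));Rr.append((b-.5,v))
L=np.array(L,float);Rr=np.array(Rr,float);print(L[:,0],Rr[:,0])
g=slice(2,12)
A=ray(p,L[g],29)[:,:2];B=ray(p,Rr[g],29)[:,:2]
for Q in(A,B):
    d=np.polyfit(Q[:,1],Q[:,0],1)[0];print("yaw",np.arctan2(1,d))
print("width",np.linalg.norm(A.mean(0)-B.mean(0)),"mid",(A.mean(0)+B.mean(0))/2)
# board edges z=15
for v in (110,130): 
    print(v,"cols",np.nonzero(np.abs(np.diff(H[v,190:330]))>4)[0]+190)
mc=((H<13)&(S>150)&(V>60));
print("held bar at top z ~",o["eef_pos"][2]+6.5, rect(p,mc,o["eef_pos"][2]+6.5,(215,200,300,310)))
E
```

```text
brass bbox [232  46  20  21 261] [240.8  56. ]
brass bbox [272  47  21  21 262] [282.6  56.2]
brass bbox [233 120  57  23 682] [261.  133.1]
[230.5 230.5 230.5 231.5 231.5 231.5 231.5 231.5 231.5 231.5 231.5 231.5
 231.5 231.5 231.5 232.5 232.5 232.5 232.5] [290.5 290.5 290.5 290.5 290.5 290.5 290.5 290.5 290.5 289.5 289.5 289.5
 289.5 289.5 289.5 288.5 288.5 288.5 287.5]
yaw 1.1095967236999305
yaw 1.106171336020282
width 53.61881706797239 mid [534.47946064 140.30056638]
110 cols [204 231 232 233 234 235 239 242 243 246 247 249 252 257 258 259 260 261
 262 263 268 271 278 279 281 282 283 284 285 286 287 288 316]
130 cols [204 205 254 255 256 260 262 264 268 315]
held bar at top z ~ 196.67788493366203 (array([499.4,  78. ,  57.8,  30.8]), np.float64(1.116))
```

```bash
python3 - <<'E'
from rig import env
from h import *
p=env.camera_params("wrist");im=cv2.imread("pics/w4.png")
H,S,V=[a.astype(int) for a in cv2.split(cv2.cvtColor(im,cv2.COLOR_BGR2HSV))]
br=((H>17)&(H<32)&(S>150)&(V>90))
for v in range(116,146): print(v,br[v,232:292].sum(),br[v,250:274].sum(),end="; ")
y=1.108;d=np.array([np.cos(y),np.sin(y)]);n=np.array([-d[1],d[0]])
c0=np.array([534.5,140.3])
def J(uv,z): q=ray(p,uv,z)[0,:2]-c0; return np.round([q@d,q@n],1)
print()
vs=[v for v in range(130,146) if br[v,250:274].sum()>12]; vm=np.mean(vs);print("strip",vs,J([261,vm],30),J([261,vm],31))
print("top",J([262,45.5],64),J([231.5,56],64),J([292.5,56],64))
for v in (132,134,136): print("near lip",v,J([261,v],64))
cols=np.nonzero(br[128])[0];cols=cols[(cols>220)&(cols<305)];print(cols.min(),cols.max(),J([cols.min()-.5,128],64),J([cols.max()+.5,128],64))
a=cv2.resize(im[35:150,215:310],(560,600*113//100*0+600),interpolation=cv2.INTER_CUBIC);cv2.imwrite("pics/c5.png",a)
E
```

```text
116 0 0; 117 0 0; 118 0 0; 119 0 0; 120 17 0; 121 16 0; 122 18 0; 123 19 0; 124 20 0; 125 20 0; 126 20 0; 127 20 0; 128 21 0; 129 20 0; 130 38 5; 131 37 5; 132 38 5; 133 38 5; 134 32 5; 135 24 5; 136 21 4; 137 24 6; 138 51 24; 139 52 24; 140 50 24; 141 51 24; 142 35 18; 143 0 0; 144 0 0; 145 0 0; 
strip [138, 139, 140, 141, 142] [-44.1  -0.7] [-43.9  -0.7]
top [35. -0.] [27.3 23.7] [ 27.7 -23.9]
near lip 132 [-31.4  -0.1]
near lip 134 [-33.1  -0.1]
near lip 136 [-34.8  -0.1]
233 289 [-28.3  23.8] [-27.9 -23.9]
```

View pics/c5.png

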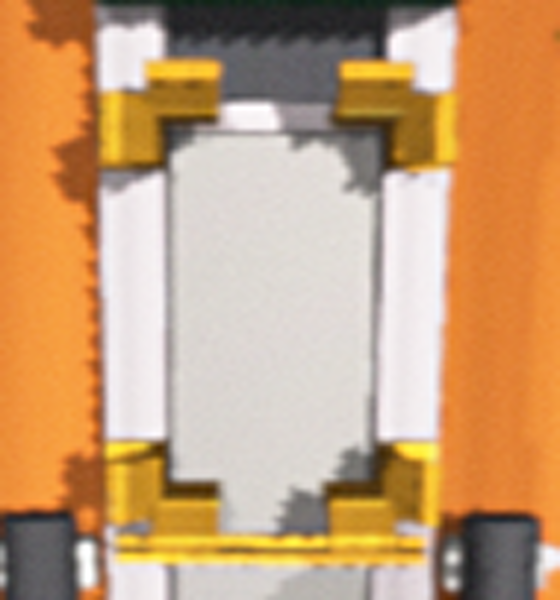

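The crop shows the four brass corners and the strip. The rails come out 53.6 mm wide (should be 53), jig yaw 1.108, seat about (534.3,139.9). Next I bring the bar just above the mouth and compare bar and corners in one view.

```bash
python3 - <<'E'
from rig import env
from h import *
go(env.get_obs(),[533.6,138.6,80],1.108)
E
```

```text
yaw now 1.115 turn(norm) [-0.0001  0.0001  0.0022] | d before turn [0.2914 0.011  0.4407] | d after turn [0.2914 0.0089 0.4407]
```

```bash
python3 -m crank '{"travel":[[0.07,0.003,0],[0.11,0.003,0],[0.111,0.003,0],[0,0,0.11],[0,0,0.15],[0,0,0.12],[0,0,0.06],[0,0,0]],"angular":[[0,0,0.002],[0,0,0],[0,0,0],[0,0,0],[0,0,0],[0,0,0],[0,0,0],[0,0,0]]}'
python3 -m crank '{"travel":[[0,0,0],[0,0,0]],"angular":[[0,0,0],[0,0,0]]}'
python3 - <<'E'
from rig import env
from h import *
o=env.get_obs();p=env.camera_params("wrist")
im=env.snapshot("wrist")[:,:,::-1].copy();cv2.imwrite("pics/w6.png",im)
cv2.imwrite("pics/w6b.png",cv2.resize(im[130:330,150:370],(660,600),interpolation=cv2.INTER_CUBIC))
print(o["eef_pos"],p["eye"],o["wrist_force"],o["width"])
go(o,[533.6,138.6,80],1.108)
E
```

```text
time_s: 8.3
eef_pos: [533.2, 139.2, 79.7]
tcp_rot: [-2.669, -1.656, 0.002]
wrist_force: [0.2, 0.3, -1.5]
width: 28.2
gripper_force: 49.8
time_s: 8.55
eef_pos: [534.1, 138.8, 81.4]
tcp_rot: [2.67, 1.655, 0.003]
wrist_force: [0.1, -0.2, -1.8]
width: 28.2
gripper_force: 49.8
[534.11462239 138.84901049  81.41380352] [569.68949497 214.06965475 223.8862475 ] [ 0.06443546 -0.17612561 -1.79382226] 28.20417714455017
yaw now 1.11 turn(norm) [ 0.0004 -0.0004  0.0006] | d before turn [-0.0018 -0.0014  0.0057] | d after turn [-0.0018 -0.0014  0.0057]
```

View pics/w6b.png

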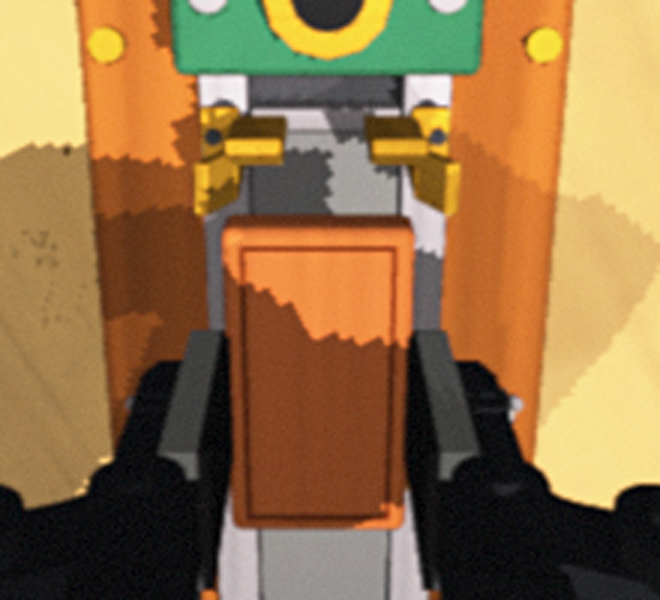

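```bash
python3 - <<'E'
from rig import env
from h import *
o=env.get_obs();p=env.camera_params("wrist")
y=1.108;d=np.array([np.cos(y),np.sin(y)]);n=np.array([-d[1],d[0]]);c0=np.array([534.5,140.3])
def J(cu,cv,z):
    q=ray(p,[150+(cu+.5)/3-.5,130+(cv+.5)/3-.5],z)[0,:2]-c0;return np.round([q@d,q@n],1)
for z in(84,86,88): print("bar",z,J(221,230,z),J(414,230,z),J(233,526,z),J(405,526,z))
print("tcp",(o["eef_pos"][:2]-c0)@d,(o["eef_pos"][:2]-c0)@n)
print("lips",J(196,190,64),J(460,190,64),J(286,148,60),J(366,148,60),"farlip",J(326,137,64),J(326,160,55))
print("board",J(80,5,15),J(572,5,15),J(112,450,15),J(537,450,15))
print("rails",J(202,85,29),J(448,85,29))
print("bush",J(327,15,66))
print("screws",J(105,44,15),J(544,44,15))
E
```

```text
bar 84 [26.  16.7] [ 26.  -13.7] [-30.2  16.3] [-30.1 -14.1]
bar 86 [26.8 16.5] [ 26.8 -13.5] [-28.6  16.1] [-28.5 -13.9]
bar 88 [27.6 16.2] [ 27.6 -13.3] [-27.   15.9] [-26.9 -13.6]
tcp -1.6036183445068515 -0.2537547796460706
lips [25.6 23.1] [ 25.7 -23.8] [32.2  7.2] [32.3 -7.2] farlip [35.4  0. ] [28.4 -0.1]
board [51.  53.2] [ 51.3 -53.8] [-62.1  53.9] [-61.8 -54.8]
rails [36.5 25.6] [ 36.7 -25.7]
bush [56.9 -0. ]
screws [42.5 48.4] [ 42.7 -48.4]
```

```bash
python3 -m crank '{"travel":[[0,0.006,0],[0,0,0.03],[0,0,0.03],[0,0,0.03],[0,0,0.03],[0,0,0]],"angular":[[0,0,0],[0,0,0],[0,0,0],[0,0,0],[0,0,0],[0,0,0]]}'
python3 -m crank '{"travel":[[0,0,0.02],[0,0,0.02],[0,0,0.015],[0,0,0.013],[0,0,0],[0,0,0]],"angular":[[0,0,0],[0,0,0],[0,0,0],[0,0,0],[0,0,0],[0,0,0]]}'
```

```text
time_s: 9.35
eef_pos: [534.3, 137.9, 49.5]
tcp_rot: [-2.669, -1.656, 0.002]
wrist_force: [0.2, 0.9, -1.5]
width: 28.4
gripper_force: 49.8
time_s: 10.1
eef_pos: [534.8, 138.0, 33.4]
tcp_rot: [2.67, 1.656, 0.0]
wrist_force: [-0.2, 0.1, -1.6]
width: 28.5
gripper_force: 49.8
```

```bash
python3 -m crank '{"travel":[[0,0,0],[0,0,0],[0,0,0],[0,0,0]],"angular":[[0,0,0],[0,0,0],[0,0,0],[0,0,0]]}' 0.6
python3 -m crank '{"travel":[[0,0,-0.05],[0,0,-0.1],[0,0,-0.15],[0,0,-0.15],[0,0,-0.1],[-0.13,0,0],[-0.15,0,0],[0,0,0]],"angular":[[0,0,0],[0,0,0],[0,0,0],[0,0,0],[0,0,0],[0,0,0],[0,0,0],[0,0,0]]}'
python3 - <<'E'
from rig import env
from h import *
o=env.get_obs();p=env.camera_params("wrist")
im=env.snapshot("wrist")[:,:,::-1].copy();cv2.imwrite("pics/w7.png",im)
cv2.imwrite("pics/w7b.png",cv2.resize(im[30:170,190:330],(600,600),interpolation=cv2.INTER_CUBIC))
print(o["eef_pos"],o["width"])
H,S,V=cv2.split(cv2.cvtColor(im,cv2.COLOR_BGR2HSV))
go(o,[525.7,385.5,180],.169)
E
```

```text
time_s: 10.6
eef_pos: [534.8, 137.9, 33.4]
tcp_rot: [2.67, 1.656, 0.0]
wrist_force: [0.0, 0.3, -0.6]
width: 51.1
gripper_force: 0.0
time_s: 11.6
eef_pos: [502.5, 72.4, 171.7]
tcp_rot: [2.672, 1.65, -0.001]
wrist_force: [0.5, 0.2, 0.0]
width: 51.5
gripper_force: 0.0
[502.53550527  72.35543878 171.70982351] 51.47302588549556
yaw now 1.107 turn(norm) [0.0004 0.0003 0.2984] | d before turn [ 1.1614 -0.478  -0.035 ] | d after turn [ 0.302  -1.2191 -0.0332]
```

View pics/w7b.png

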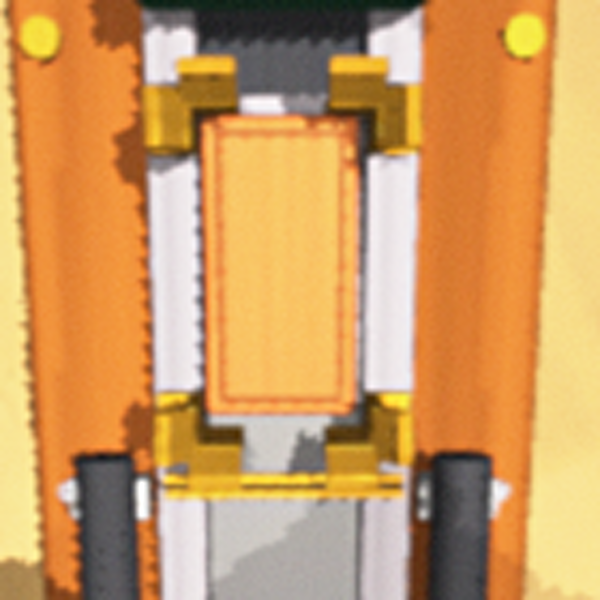

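The copper bar lies flat between the four corners at crop (282,265). Now to the silver bar.

```bash
python3 -m crank '{"travel":[[0.08,-0.03,-0.02],[0.16,-0.07,-0.015],[0.18,-0.075,0],[0.18,-0.075,0],[0.18,-0.075,0],[0.16,-0.07,0],[0.14,-0.053,0],[0.08,-0.03,0]],"angular":[[0,0,0],[0,0,0],[0,0,0],[0,0,0],[0,0,0],[0,0,0],[0,0,0],[0,0,0]]}'
python3 -m crank '{"travel":[[0,0,0],[0,0,0],[0,0,0],[0,0,0],[0,0,0],[0,0,0],[0,0,0],[0,0,0]],"angular":[[0,0,0.04],[0,0,0.052],[0,0,0.052],[0,0,0.052],[0,0,0.052],[0,0,0.05],[0,0,0],[0,0,0]]}'
python3 - <<'E'
from rig import env
from h import *
o=env.get_obs();p=env.camera_params("wrist")
im=env.snapshot("wrist")[:,:,::-1].copy();cv2.imwrite("pics/w8.png",im)
print(o["eef_pos"],o["q"])
H,S,V=cv2.split(cv2.cvtColor(im,cv2.COLOR_BGR2HSV))
c=proj(p,[525.7,385.5,8])[0].astype(int);print(c,H[c[1],c[0]],S[c[1],c[0]],V[c[1],c[0]])
roi=(c[0]-35,c[1]-40,c[0]+35,c[1]+40)
for t in(50,70,90):
    r,a=rect(p,(S<t)&(V>110),8,roi);print(t,r,a)
go(o,[r[0],r[1],40],a)
E
```

```text
time_s: 12.65
eef_pos: [524.4, 392.2, 179.7]
tcp_rot: [-2.665, -1.659, -0.001]
wrist_force: [-0.3, -0.3, -0.0]
width: 51.1
gripper_force: 0.0
time_s: 13.65
eef_pos: [525.2, 388.9, 179.7]
tcp_rot: [-3.129, -0.28, -0.0]
wrist_force: [-0.2, -0.3, 0.3]
width: 51.2
gripper_force: 0.0
[525.22390402 388.90367691 179.67125452] [-0.7290509   0.58691931  0.03349551  1.56740821 -0.02255695  0.98740113
 -2.08111697]
[260 166] 17 18 223
50 [524.8 387.8  55.9  29.1] 0.189
70 [524.8 388.1  55.7  30.1] 0.179
90 [524.8 387.8  55.9  30.2] 0.169
yaw now 0.178 turn(norm) [-0.0001 -0.      0.003 ] | d before turn [-0.0025  0.0042  0.5587] | d after turn [-0.0024  0.0041  0.5587]
```

View pics/w8.png

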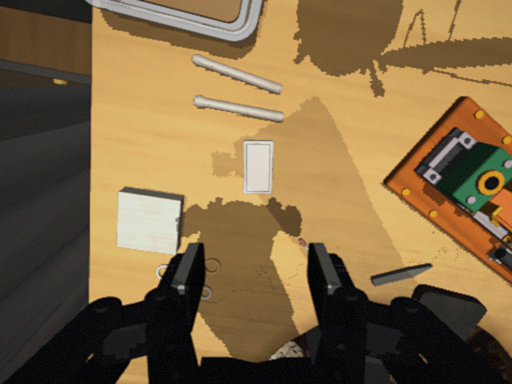

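The silver bar is at (258,167) and measures 56 x 30 mm; the punches lie above it at (237,75) and (238,108), the block at (150,220). All 10 pictures are now viewed, so from here I work by numbers only.

```bash
python3 -m crank '{"travel":[[-0.002,0.003,0.08],[0,0,0.15],[0,0,0.18],[0,0,0.15],[0,0,0.06],[0,0,0.05],[0,0,0.043],[0,0,0]],"angular":[[0,0,0],[0,0,0],[0,0,0],[0,0,0],[0,0,0],[0,0,0],[0,0,0],[0,0,0]]}'
python3 - <<'E'
from rig import env
from h import *
o=env.get_obs();go(o,[524.8,387.9,1],.179)
E
```

```text
time_s: 14.7
eef_pos: [525.1, 387.3, 1.3]
tcp_rot: [-3.13, -0.273, 0.0]
wrist_force: [-0.6, -0.1, 0.3]
width: 51.1
gripper_force: 0.0
yaw now 0.174 turn(norm) [-0.      0.0001 -0.0015] | d before turn [-0.0007 -0.0025  0.001 ] | d after turn [-0.0007 -0.0025  0.001 ]
```

```bash
python3 -m crank '{"travel":[[0,-0.001,0],[0,0,0],[0,0,0],[0,0,0]],"angular":[[0,0,0],[0,0,0],[0,0,0],[0,0,0]]}' 0.2 50
python3 -m crank '{"travel":[[0,0,-0.05],[0,0,-0.15],[0,0,-0.2],[0,0,-0.2],[0,0,-0.1],[0,0,0]],"angular":[[0,0,0],[0,0,0],[0,0,0],[0,0,0],[0,0,0],[0,0,0]]}'
python3 - <<'E'
from rig import env
from h import *
o=env.get_obs();y=1.108;d=np.array([np.cos(y),np.sin(y)])
go(o,[*(np.array([534.8,138])-40*d),180],1.108)
E
```

```text
time_s: 15.2
eef_pos: [525.6, 388.0, 2.4]
tcp_rot: [-3.129, -0.273, -0.002]
wrist_force: [-0.3, -1.0, 7.2]
width: 28.0
gripper_force: 49.8
time_s: 15.95
eef_pos: [526.0, 388.2, 179.2]
tcp_rot: [-3.127, -0.273, -0.006]
wrist_force: [0.4, 0.7, -0.6]
width: 28.1
gripper_force: 49.6
yaw now 0.174 turn(norm) [-1.000e-04 -1.600e-03 -2.973e-01] | d before turn [-0.2336  1.1203 -0.0066] | d after turn [-1.0398  0.4782 -0.0031]
```

```bash
python3 -m crank '{"travel":[[-0.015,0.07,0],[-0.03,0.14,0],[-0.04,0.19,0],[-0.04,0.19,0],[-0.04,0.19,0],[-0.034,0.17,0],[-0.025,0.12,0],[-0.01,0.05,0]],"angular":[[0,0,0],[0,0,0],[0,0,0],[0,0,0],[0,0,0],[0,0,0],[0,0,0],[0,0,0]]}'
python3 -m crank '{"travel":[[0,0,0],[0,0,0],[0,0,0],[0,0,0],[0,0,0],[0,0,0],[0,0,0],[0,0,0]],"angular":[[0,0,-0.04],[0,0,-0.052],[0,0,-0.052],[0,0,-0.052],[0,0,-0.052],[0,0,-0.049],[0,0,0],[0,0,0]]}'
python3 - <<'E'
from rig import env
from h import *
o=env.get_obs();p=env.camera_params("wrist")
im=env.snapshot("wrist")[:,:,::-1].copy();cv2.imwrite("pics/w9.png",im)
y=1.108;d=np.array([np.cos(y),np.sin(y)]);n=np.array([-d[1],d[0]]);c0=np.array([534.5,140.3])
t=(o["eef_pos"][:2]-c0);print("tcp",t@d,t@n,o["eef_pos"])
H,S,V=[a.astype(int) for a in cv2.split(cv2.cvtColor(im,cv2.COLOR_BGR2HSV))]
z=o["eef_pos"][2]+5.5
c=proj(p,[*o["eef_pos"][:2],z])[0].astype(int);print(c,S[c[1]-20,c[0]],V[c[1]-20,c[0]])
# bar side edges against pads
for v in range(c[1]-35,c[1]+36,10):
    row=((S[v]<60)&(V[v]>60));print(v,"".join("#" if b else "." for b in row[c[0]-45:c[0]+46]))
col=[ (S[v,c[0]-12:c[0]+12].mean().round(),V[v,c[0]-12:c[0]+12].mean().round()) for v in range(c[1]-75,c[1]+70,3)]
print([(v,int(a),int(b)) for v,(a,b) in zip(range(c[1]-75,c[1]+70,3),col)])
# brass
br=((H>17)&(H<32)&(S>150)&(V>90)).astype(np.uint8);k=np.zeros_like(br);k[40:230,225:300]=1
nn,l,st,ce=cv2.connectedComponentsWithStats(br&k)
for s_ in st[1:]:
    if s_[4]>40: print("brass",s_)
# copper bar in magazine
m=((H<22)&(S>110)&(V>100))
go(o,[534.8,138,80],1.108)
E
```

```text
time_s: 16.95
eef_pos: [514.7, 98.4, 175.3]
tcp_rot: [3.129, 0.267, -0.004]
wrist_force: [0.3, 1.2, -1.3]
width: 28.0
gripper_force: 49.6
time_s: 17.95
eef_pos: [515.6, 101.8, 175.9]
tcp_rot: [-2.675, -1.647, 0.001]
wrist_force: [0.3, 1.1, -1.0]
width: 27.9
gripper_force: 49.6
tcp -42.88114659134807 -0.310411751318 [515.63338412 101.79104139 175.91670089]
[258 260] 21 210
225 .........##################################################################....###.#####...
235 ....#######################################################################....#########...
245 #.#.#####.....###########################################################....############..
255 #######.......##########################################################.......##########..
265 #####..........#########################################################.........##########
275 ###............#########################################################............#######
285 ###...........##########################################################...........######..
295 ...............##################################
[... 391 characters left out ...]
139), (254, 22, 139), (257, 22, 139), (260, 22, 139), (263, 22, 139), (266, 23, 140), (269, 23, 139), (272, 23, 138), (275, 22, 138), (278, 20, 137), (281, 21, 138), (284, 21, 136), (287, 22, 136), (290, 23, 137), (293, 24, 136), (296, 23, 136), (299, 23, 136), (302, 20, 93), (305, 20, 149), (308, 99, 106), (311, 117, 236), (314, 107, 247), (317, 108, 247), (320, 107, 247), (323, 109, 246), (326, 110, 246), (329, 110, 246)]
brass [243  40  29  29 484]
brass [227  90  20  19 250]
brass [268  90  21  18 248]
brass [ 245  103   25   54 1025]
brass [230 157  57  25 619]
yaw now 1.104 turn(norm) [-0.0002  0.0001 -0.0013] | d before turn [0.164  0.0036 0.3836] | d after turn [0.1638 0.0039 0.3837]
```

```bash
python3 -m crank '{"travel":[[0.07,0.002,0],[0.097,0.002,0],[0,0,0.1],[0,0,0.13],[0,0,0.1],[0,0,0.053],[0,0,0],[0,0,0]],"angular":[[0,0,-0.001],[0,0,0],[0,0,0],[0,0,0],[0,0,0],[0,0,0],[0,0,0],[0,0,0]]}'
python3 - <<'E'
from rig import env
from h import *
o=env.get_obs();p=env.camera_params("wrist")
im=env.snapshot("wrist")[:,:,::-1].copy();cv2.imwrite("pics/w10.png",im)
y=1.108;d=np.array([np.cos(y),np.sin(y)]);n=np.array([-d[1],d[0]]);c0=np.array([534.5,140.3])
def J(u,v,z): q=ray(p,[u,v],z)[0,:2]-c0;return np.round([q@d,q@n],1)
t=(o["eef_pos"][:2]-c0);print("tcp",t@d,t@n,o["eef_pos"])
for f in("w6","w10"):   # same pose with copper and with silver: compare edges
    g=cv2.imread(f"pics/{f}.png");H,S,V=[a.astype(int) for a in cv2.split(cv2.cvtColor(g,cv2.COLOR_BGR2HSV))]
    m=((S<60)&(V>60)) if f=="w10" else ((H<16)&(S>140)&(V>70))
    for v in (215,225,260,280,295):
        print(f,v,"".join("#" if b else "." for b in m[v,210:300]))
    print([(v,int(S[v,245:265].mean()),int(V[v,245:265].mean())) for v in list(range(194,212))+list(range(298,314))])
    br=((H>17)&(H<32)&(S>150)&(V>90));k=br[160:215,205:310]
    print("brass cols",np.nonzero(k.sum(0)>2)[0][[0,-1]]+205,"rows",np.nonzero(k.sum(1)>4)[0][[0,-1]]+160)
go(o,[534.8,138,34],1.108)
E
```

```text
time_s: 19.0
eef_pos: [536.1, 139.1, 81.4]
tcp_rot: [2.67, 1.656, 0.002]
wrist_force: [0.3, -0.6, -0.3]
width: 28.2
gripper_force: 49.6
tcp -0.3952955384742234 -1.991693322536735 [536.10570177 139.05709104  81.37524329]
w6 215 ########......################################################################..........##
w6 225 #########......###############################################################.........###
w6 260 .................###########################################################..............
w6 280 ..................#########################################################...............
w6 295 ..................########################################################................
[(194, 12, 95), (195, 11, 100), (196, 10, 106), (197, 11, 104), (198, 11, 102), (199, 8, 99), (200, 20, 95), (201, 92, 88), (202, 173, 87), (203, 193, 90), (204, 191, 96), (205, 190, 127), (206, 191, 187), (207, 188, 224), (208, 185, 235), (209, 182, 241), (210, 181, 244), (211, 185, 240), (298, 192, 127), (299, 190, 129), (300, 190, 125), (301, 194, 101), (302, 205, 74), (303, 201, 96),
[... 711 characters left out ...]
 (195, 193, 142), (196, 191, 141), (197, 189, 137), (198, 191, 134), (199, 192, 142), (200, 192, 146), (201, 195, 144), (202, 171, 138), (203, 88, 112), (204, 26, 92), (205, 18, 92), (206, 23, 100), (207, 22, 140), (208, 21, 202), (209, 17, 233), (210, 10, 240), (211, 8, 245), (298, 22, 131), (299, 24, 132), (300, 22, 133), (301, 22, 126), (302, 20, 93), (303, 20, 84), (304, 23, 125), (305, 24, 132), (306, 19, 129), (307, 13, 146), (308, 13, 151), (309, 12, 151), (310, 13, 151), (311, 13, 150), (312, 13, 150), (313, 13, 151)]
brass cols [212 299] rows [168 202]
yaw now 1.11 turn(norm) [ 0.0003 -0.0003  0.0007] | d before turn [-0.0063 -0.003   0.1895] | d after turn [-0.0061 -0.0028  0.1895]
```

```bash
python3 -m crank '{"travel":[[-0.003,0,0],[0,0,0.03],[0,0,0.03],[0,0,0.03],[0,0,0],[0,0,0]],"angular":[[0,0,0.001],[0,0,0],[0,0,0],[0,0,0],[0,0,0],[0,0,0]]}'
python3 -m crank '{"travel":[[0,0,0.02],[0,0,0.02],[0,0,0.015],[0,0,0.013],[0,0,0],[0,0,0]],"angular":[[0,0,0],[0,0,0],[0,0,0],[0,0,0],[0,0,0],[0,0,0]]}'
```

```text
time_s: 19.8
eef_pos: [535.1, 137.9, 58.0]
tcp_rot: [-2.672, -1.652, 0.0]
wrist_force: [-0.3, -0.8, -1.3]
width: 28.2
gripper_force: 49.6
time_s: 20.55
eef_pos: [535.2, 137.9, 41.1]
tcp_rot: [-2.672, -1.651, -0.0]
wrist_force: [-0.6, 0.0, 0.1]
width: 28.2
gripper_force: 49.6
```

```bash
python3 -m crank '{"travel":[[0,0,0],[0,0,0],[0,0,0],[0,0,0]],"angular":[[0,0,0],[0,0,0],[0,0,0],[0,0,0]]}' 0.6
python3 -m crank '{"travel":[[0,0,-0.05],[0,0,-0.1],[0,0,-0.15],[0,0,-0.15],[0,0,-0.08],[-0.13,0,0],[-0.15,0,0],[0,0,0]],"angular":[[0,0,0],[0,0,0],[0,0,0],[0,0,0],[0,0,0],[0,0,0],[0,0,0],[0,0,0]]}'
python3 - <<'E'
from rig import env
from h import *
o=env.get_obs();p=env.camera_params("wrist")
im=env.snapshot("wrist")[:,:,::-1].copy();cv2.imwrite("pics/w11.png",im)
print(o["eef_pos"])
y=1.108;d=np.array([np.cos(y),np.sin(y)]);n=np.array([-d[1],d[0]]);c0=np.array([534.5,140.3])
def rep(f,m,z,roi):
    r,a=rect(p,m,z,roi);q=r[:2]-c0;print(f,r,a,"jig",np.round([q@d,q@n],1))
H,S,V=[a.astype(int) for a in cv2.split(cv2.cvtColor(im,cv2.COLOR_BGR2HSV))]
c=proj(p,[534.3,139.9,45])[0].astype(int);print(c)
for v in range(c[1]-50,c[1]+56,3):
    print(v,"".join("Y" if (17<=h<32 and s>150) else "O" if s>110 else "#" if w>215 else "." if w>120 else " " for h,s,w in zip(H[v,c[0]-40:c[0]+41],S[v,c[0]-40:c[0]+41],V[v,c[0]-40:c[0]+41])))
k=np.array([468.7,13]);print("knob px",proj(p,[*k,92]))
E
```

```text
time_s: 21.05
eef_pos: [535.2, 137.9, 41.1]
tcp_rot: [2.672, 1.651, 0.0]
wrist_force: [-0.3, -0.4, -0.5]
width: 51.1
gripper_force: 0.0
time_s: 22.05
eef_pos: [502.7, 72.4, 174.5]
tcp_rot: [2.674, 1.646, -0.001]
wrist_force: [0.5, 1.2, -0.2]
width: 51.3
gripper_force: 0.0
[502.7084288   72.40946681 174.4592631 ]
[255  92]
42 OOOOOOOO.###########.                                       .###########.OOOOOOOO
45 OOOOOOOO.#######OYYYYYYYYYYYYY                    .YYYYYYYYYYYYYO########OOOOOOOO
48 OOOOOOOO.######.OYYYYYYYYYYYYO                     OYYYYYYYYYYYY.########OOOOOOOO
51 OOOOOOOOYYYYYYYYYYYYYYYYYYYYYO                     YYYYYYYYYYYYYYYYYYYYYYOOOOOOOO
54 OOOOOOOOYYYYYYYYYYYYYYYYYYYYYY.#########.......... YYYYYYYYYYYYYYYYYYYYYYOOOOOOOO
57 OOOOOOOOYYYYYYYYYYYYYYOOOOOOOOOO..##.####.OO.....OOOOOOOO   YYYYYYYYYYYYOOOOOOOOO
60 OOOOOOOOYYYYYYYYYYYY .##################################### OYYYYYYYYYYYYOOOOOOOO
63 OOOOOOOOYYYYYYYYYYYYO.#####################################. YYYYYYYYYYYYOOOOOOOO
66 OOOOOOOOOOOOOOOOO    .####################################.  ...........OOOOOOOOO
69 OOOOOOOO
[... 1637 characters left out ...]
Y ###################################. YYYYYYYYYYYOOOOOOOOOO
129 OOOOOOOOOOOYYYYYYYYYYYO.................................. OYYYYYYYYYYYYOOOOOOOOOO
132 OOOOOOOOOOOYYYYYYYYYYYYYYYYYYYY.............. .  . YYYYYYYYYYYYYYYYYYYYOOOOOOOOOO
135 OOOOOOOOOOOYYYYYYYYYYYYYYYYYYYY.............       YYYYYYYYYYYYYYYYYYYYOOOOOOOOOO
138       OOOOOOOOO....YYYYYYYYYYYY............        YYYYYYYYYYYY........OOOOO     
141         . O..#YYYYYYYYYYYYYYYYYYYYYYYYYYYYYYYYYYYYYYYYYYYYYYYYYYYYYYO..          
144       .##. ..#YYYYYYYYYYYYYYYYYYYYYYYYYYYYYYYYYYYYYYYYYYYYYYYYYYYYYYO.. .#.      
147       .##..O.#########.............................................#... ..       
knob px [[253.31412188 276.0691664 ]]
```

The silver bar lies flat and straight between the corners. Now I step back behind the knob and measure it.

```bash
python3 -m crank '{"travel":[[-0.1,0,0],[-0.15,0,0],[-0.15,0,0],[-0.04,0,0],[0,0,0],[0,0,0]],"angular":[[0,0,0],[0,0,0],[0,0,0],[0,0,0],[0,0,0],[0,0,0]]}'
python3 - <<'E'
from rig import env
from h import *
o=env.get_obs();p=env.camera_params("wrist")
im=env.snapshot("wrist")[:,:,::-1].copy();cv2.imwrite("pics/w12.png",im)
y=1.108;d=np.array([np.cos(y),np.sin(y)]);n=np.array([-d[1],d[0]]);c0=np.array([534.5,140.3])
q=o["eef_pos"][:2]-c0;print(o["eef_pos"],q@d,q@n)
H,S,V=[a.astype(int) for a in cv2.split(cv2.cvtColor(im,cv2.COLOR_BGR2HSV))]
c=proj(p,[472.7,16.4,92])[0].astype(int);print(c,"foot",proj(p,[472.7,16.4,52]))
for v in range(c[1]-40,c[1]+50,4):
    print(v,"".join("O" if s>90 and w>60 else "#" if w<32 else "x" if w<50 else "-" if w<80 else "." for s,w in zip(S[v,c[0]-50:c[0]+51],V[v,c[0]-50:c[0]+51])))
E
```

```text
time_s: 22.85
eef_pos: [455.5, -21.6, 173.7]
tcp_rot: [-2.671, -1.654, -0.002]
wrist_force: [-0.3, -0.4, 0.3]
width: 51.1
gripper_force: 0.0
[455.54826998 -21.63512539 173.74776762] -180.14893598421105 -1.6496585876393097
[255 143] foot [[255.83193785 134.89360685]]
103 ..---......---x.....OOOOOOOOOOOOO.....................................OOOOOOOOOOOOOO....x----......--
107 ...---......--x.....O.............................................................O.....x---......---
111 ..---......---x-....OO............................................................OO...-x----.....--.
115 OOO--......-----OOOOO.............................................................OOOOOx-----.....--O
119 OOOO--........OOOOOOO.............................................................OOOOOOO--........OO
123 OOOOOO.......OOOOOOOOOOOOOOOOOOOO.....................................OOOOOOOOOOOOOOOOOOOO.......OOOO
127 O-xxxx------xxxxxxxxxxxxxxxxxxxxx###########################xxxxxxxxxxxxx-xxxxxxxx-xxx-xxx---..--xxxx
131 -.............................----x----x######################x-.......................
[... 904 characters left out ...]
OOOOOOOOOOOOOOOOOOOOOOOOOOOOOOOOOOOOOOOOOOOOOOOOOOOOOOOOOOOOOOOO
171 OOOOOOOOOOOOOOOOOOOOOOOOOOOOOOOOOOOOOOOOOOOOOOOOOOOOOOOOOOOOOOOOOOOOOOOOOOOOOOOOOOOOOOOOOOOOOOOOOOOOO
175 OOOOOOOOOOOOOOOOOOOOOOOOOOOOOOOOOOOOOOOOOOOOOOOOOOOOOOOOOOOOOOOOOOOOOOOOOOOOOOOOOOOOOOOOOOOOOOOOOOOOO
179 OOOOOOOOOOOOOOOOOOOOOOOOOOOOOOOOOOOOOOOOOOOOOOOOOOOOOOOOOOOOOOOOOOOOOOOOOOOOOOOOOOOOOOOOOOOOOOOOOOOOO
183 OOOOOOOOOOOOOOOOOOOOOOOOOOOOOOOOOOOOOOOOOOOOOOOOOOOOOOOOOOOOOOOOOOOOOOOOOOOOOOOOOOOOOOOOOOOOOOOOOOOOO
187 OOOOOOOOOOOOOOOOOOOOOOOOOOOOOOOOOOOOOOOOOOOOOOOOOOOOOOOOOOOOOOOOOOOOOOOOOOOOOOOOOOOOOOOOOOOOOOOOOOOOO
191 OOOOOOOOOOOOOOOOOOOOOOOOOOOOOOOOOOOOOOOOOOOOOOOOOOOOOOOOOOOOOOOOOOOOOOOOOOOOOOOOOOOOOOOOOOOOOOOOOOOOO
```

```bash
python3 -m crank '{"travel":[[0.08,0,0],[0.084,0,0],[0,0,0.1],[0,0,0.15],[0,0,0.13],[0,0,0.087],[0,0,0],[0,0,0]],"angular":[[0,0,0],[0,0,0],[0,0,0],[0,0,0],[0,0,0],[0,0,0],[0,0,0],[0,0,0]]}'
python3 -m crank '{"travel":[[0,0,0],[0,0,0],[0,0,0],[0,0,0],[0,0,0],[0,0,0]],"angular":[[0,0,0],[0,0,0],[0,0,0],[0,0,0],[0,0,0],[0,0,0]]}' 0 90
```

```text
time_s: 23.9
eef_pos: [473.5, 14.2, 57.4]
tcp_rot: [2.672, 1.653, 0.001]
wrist_force: [0.3, 0.1, 0.6]
width: 51.5
gripper_force: 0.0
time_s: 24.65
eef_pos: [473.7, 13.6, 57.9]
tcp_rot: [2.672, 1.651, 0.003]
wrist_force: [-1.1, 0.6, 9.2]
width: 20.1
gripper_force: 87.6
```

```bash
python3 -m crank '{"travel":[[-0.01,0,0],[-0.02,0,0],[-0.02,0,0],[-0.02,0,0],[-0.02,0,0],[-0.02,0,0],[-0.02,0,0],[-0.02,0,0]],"angular":[[0,0,0],[0,0,0],[0,0,0],[0,0,0],[0,0,0],[0,0,0],[0,0,0],[0,0,0]]}'
python3 -m crank '{"travel":[[-0.02,0,0],[-0.02,0,0],[-0.02,0,0],[-0.02,0,0],[-0.02,0,0],[-0.02,0,0],[-0.01,0,0],[0,0,0]],"angular":[[0,0,0],[0,0,0],[0,0,0],[0,0,0],[0,0,0],[0,0,0],[0,0,0],[0,0,0]]}'
python3 - <<'E'
from rig import env
from h import *
o=env.get_obs();p=env.camera_params("wrist")
im=env.snapshot("wrist")[:,:,::-1].copy();cv2.imwrite("pics/w13.png",im)
y=1.108;d=np.array([np.cos(y),np.sin(y)]);n=np.array([-d[1],d[0]]);c0=np.array([534.5,140.3])
print("pulled",(np.array([473.7,13.6])-o["eef_pos"][:2])@d,o["wrist_force"][:2]@d,o["gripper_force"],o["width"])
H,S,V=[a.astype(int) for a in cv2.split(cv2.cvtColor(im,cv2.COLOR_BGR2HSV))]
def J(u,v,z): q=ray(p,[u,v],z)[0,:2]-c0;return np.round([q@d,q@n],1)
print("predicted mark row",proj(p,[*(c0-112.5*d),29]),"seat px",proj(p,[*(c0-.5*d),37]))
br=((H>17)&(H<32)&(S>150)&(V>70))
rd=(((H<8)|(H>172))&(S>100)&(V>80))
print("brass rows",[(v,int(br[v,215:300].sum())) for v in range(0,300) if br[v,215:300].sum()>15])
print("red rows",[(v,int(rd[v,215:300].sum())) for v in range(0,300) if rd[v,215:300].sum()>4])
E
```

```text
time_s: 25.65
eef_pos: [458.1, -18.0, 57.9]
tcp_rot: [2.671, 1.654, 0.008]
wrist_force: [1.0, 8.3, 5.6]
width: 19.9
gripper_force: 87.7
time_s: 26.65
eef_pos: [443.8, -46.8, 57.9]
tcp_rot: [2.67, 1.654, 0.008]
wrist_force: [1.9, 10.3, 5.5]
width: 19.8
gripper_force: 87.7
pulled 67.41140333841038 10.077847737629497 87.74031191656832 19.825419015285647
predicted mark row [[254.30135944  56.23856744]] seat px [[ 254.2355564  -280.44625565]]
brass rows [(49, 85), (50, 85), (51, 85), (52, 85), (55, 84), (56, 85), (57, 85), (58, 85), (59, 52)]
red rows [(60, 20), (61, 20)]
```

```bash
python3 - <<'E'
from rig import env
from h import *
p=env.camera_params("wrist");im=cv2.imread("pics/w13.png")
y=1.108;d=np.array([np.cos(y),np.sin(y)]);n=np.array([-d[1],d[0]]);c0=np.array([534.5,140.3])
def J(v,z): q=ray(p,[254,v],z)[0,:2]-c0;return round(q@d,1)
print("strip edges",J(48.5,31),J(59.5,31),"red",J(59.5,29),J(61.5,29))
hsv=cv2.cvtColor(im,cv2.COLOR_BGR2HSV)
print([ (v,*hsv[v,225:235].mean(0).round().astype(int)) for v in range(44,68)])
q=cv2.cvtColor(cv2.imread("pics/w12.png"),cv2.COLOR_BGR2HSV).astype(int)
r=(((q[...,0]<8)|(q[...,0]>172))&(q[...,1]>60)); print("w12 red rows",[(v,int(r[v,215:300].sum())) for v in range(60,140) if r[v,215:300].sum()>4])
E
```

```text
strip edges -109.1 -114.1 red -113.9 -114.9
[(44, np.int64(10), np.int64(10), np.int64(182)), (45, np.int64(26), np.int64(8), np.int64(180)), (46, np.int64(83), np.int64(5), np.int64(177)), (47, np.int64(16), np.int64(24), np.int64(178)), (48, np.int64(22), np.int64(124), np.int64(217)), (49, np.int64(26), np.int64(186), np.int64(244)), (50, np.int64(27), np.int64(192), np.int64(248)), (51, np.int64(26), np.int64(191), np.int64(248)), (52, np.int64(22), np.int64(186), np.int64(218)), (53, np.int64(19), np.int64(119), np.int64(95)), (54, np.int64(10), np.int64(73), np.int64(64)), (55, np.int64(20), np.int64(189), np.int64(180)), (56, np.int64(24), np.int64(200), np.int64(249)), (57, np.int64(26), np.int64(195), np.int64(250)), (58, np.int64(26), np.int64(194), np.int64(246)), (59, np.int64(22), np.int64(156), np.int64(194)), (60, np.int64(11), np.int64(26), np.int64(142)), (61, np.int64(111), np.int64(4), np.int64(159)), (62, np.int64(29), np.int64(9), np.int64(180)), (63, np.int64(8), np.int64(9), np.int64(183)), (64, np.int64(9), np.int64(10), np.int64(182)), (65, np.int64(29), np.int64(10), np.int64(182)), (66, np.int64(27), np.int64(10), np.int64(182)), (67, np.int64(28), np.int64(10), np.int64(181))]
w12 red rows [(102, 28), (103, 27)]
```

The strip's centre stands at -111.6 and the red shows just behind it at about -114.3. So about 2.5 mm is still to go, which agrees with the 67.4 mm travelled.

```bash
python3 -m crank '{"travel":[[-0.006,0,0],[-0.005,0,0],[0,0,0],[0,0,0],[0,0,0],[0,0,0]],"angular":[[0,0,0],[0,0,0],[0,0,0],[0,0,0],[0,0,0],[0,0,0]]}'
python3 - <<'E'
from rig import env
from h import *
import time
o=env.get_obs();p=env.camera_params("wrist")
y=1.108;d=np.array([np.cos(y),np.sin(y)]);n=np.array([-d[1],d[0]]);c0=np.array([534.5,140.3])
print("pulled",(np.array([473.7,13.6])-o["eef_pos"][:2])@d,o["wrist_force"][:2]@d)
im=env.snapshot("wrist")[:,:,::-1].copy();cv2.imwrite("pics/w14.png",im)
q=cv2.cvtColor(im,cv2.COLOR_BGR2HSV).astype(int);H,S,V=q[...,0],q[...,1],q[...,2]
br=((H>17)&(H<32)&(S>150)&(V>70));rd=(((H<8)|(H>172))&(S>60)&(V>60))
def J(v,z): q=ray(p,[254,v],z)[0,:2]-c0;return round(q@d,1)
b=[v for v in range(0,120) if br[v,215:300].sum()>30]
print("strip",b,J(b[0]-.5,31),J(b[-1]+.5,31),"red",[(v,rd[v].nonzero()[0][[0,-1]],rd[v].sum(),J(v,29)) for v in range(30,90) if rd[v,200:310].sum()>4])
# bars from fixed cameras
for nme in("top","side"):
    P=env.camera_params(nme);g=env.snapshot(nme)[:,:,::-1].copy();cv2.imwrite(f"pics/{nme}9.png",g)
    h=cv2.cvtColor(g,cv2.COLOR_BGR2HSV);c=proj(P,[*(c0-.5*d),37])[0].round().astype(int);print(nme,c)
    for v in range(c[1]-12,c[1]+13,2): print(v,"".join("Y" if (17<=a<32 and s>130) else "O" if s>90 else "#" if w>190 else "." if w>100 else " " for a,s,w in h[v,c[0]-28:c[0]+29]))
E
```

```text
time_s: 27.45
eef_pos: [442.7, -49.1, 57.9]
tcp_rot: [2.67, 1.655, 0.008]
wrist_force: [1.0, 10.7, 5.7]
width: 19.6
gripper_force: 87.8
pulled 69.92566081912098 10.020014515188963
strip [49, 50, 51, 52, 55, 56, 57, 58, 59] -111.6 -116.6 red [(53, array([168, 309]), np.int64(8), np.float64(-113.5)), (54, array([202, 309]), np.int64(13), np.float64(-114.0)), (55, array([202, 310]), np.int64(7), np.float64(-114.4)), (56, array([201, 310]), np.int64(7), np.float64(-114.9)), (86, array([206, 302]), np.int64(16), np.float64(-129.1))]
top [223 193]
181 OOO##.  OOYYYOOOOOO .#.OOOOOOOOOOOOOOOOOOOOOOOOOOOOOOOOOO
183 OO##.  .OY O YYOOO  .#.YYYYOOOOOOOOOOOOOOOOOOOOOOOOOOOOOO
185 O#..  OOOYOOYYYOO   YYOYYY.###.OOOOOOOOOOOOOOOOOOOOOOOOOO
187 OO.#.OOOO.OY.OOO   ..  .###..######OOOOOOOOOOOO##OOOOOOOO
189 OO...OO.##.OOOOO   .  .########..#####OOOOOO   . .OOOOOOO
191 OOOOOOOOOOOOOO  OYYO..#############...YYYO#OO.    ..  OOO
193 OOOOOOOOOOOOO .##.Y .##################YY.#####.OOO    . 
195 YYOOOOOOOOOOO .##OYYO .###############OY .#..######.OO   
197 YOOOOOOOOOOOOOOOOO  ..###..##########O  .........###
[... 374 characters left out ...]
OO##############OO
206 OO.OYYYYYYO..OOOOYYYOO############OOYYOOO###########OO###
208 O#...OOOO.OO.OOOOOYYOO########O###OOYYYOO#...............
210 O..O....OOO.OOOOYYYYOOOOOOOOOOOOOOOOYYYYO                
212 #..OO..OOOO  .##.OO.################OYO.#################
214   OOOOOOOO      .Y.#################OYO...##.############
216   OOOOOOOOOO     YO.###############.OYO...###..#...#.#.##
218 .  OOOOOOO   ....YYO...............OYY....#..............
220 ...        ..###.OO..##############.OO....###############
222                      . . ..........    ..................
224 OOOOOOOOOOOOOOOOOOOOOOOOOOO O      O                     
226 OOOOOOOOOOOOOOOOOOOOOOOOOOOOOOOOOOOOOOOOO....OOOOOOOOOOOO
```

The pointer's groove is centred on the red (-114.1 against -114.0). Last check: that the bars dropped, from heights in the side view.

```bash
python3 - <<'E'
from rig import env
from h import *
y=1.108;d=np.array([np.cos(y),np.sin(y)]);n=np.array([-d[1],d[0]]);c=np.array([534.3,139.9])
P=env.camera_params("side")
f=lambda x,yy,z: proj(P,[*(c+x*d+yy*n),z])[0].round(1)
for nm,a in dict(top45_far=(0,-15,45),top45_near=(0,15,45),top37_far=(0,-15,37),top37_near=(0,15,37),side29=(0,15,29),rail_in=(0,16.5,29),rail_out=(0,26.5,29),farrail_in=(0,-16.5,29),farrail_out=(0,-26.5,29)).items(): print(nm,f(*a))
for k in("side0","side9"):
    h=cv2.cvtColor(cv2.imread(f"pics/{k}.png"),cv2.COLOR_BGR2HSV);print(k,[(v,*h[v,236:244].mean(0).round().astype(int).tolist()) for v in range(198,226)])
E
```

```text
top45_far [239.9 209.1]
top45_near [239.1 214.6]
top37_far [239.9 211.4]
top37_near [239.2 216.9]
side29 [239.3 219.1]
rail_in [239.3 219.4]
rail_out [239.  221.3]
farrail_in [240.  213.3]
farrail_out [240.3 211.5]
side0 [(198, 18, 104, 130), (199, 18, 110, 152), (200, 18, 110, 166), (201, 17, 112, 208), (202, 21, 98, 246), (203, 23, 89, 251), (204, 23, 88, 250), (205, 23, 89, 249), (206, 23, 91, 249), (207, 22, 92, 248), (208, 22, 94, 247), (209, 21, 101, 245), (210, 18, 107, 239), (211, 13, 80, 226), (212, 7, 33, 210), (213, 7, 13, 188), (214, 18, 11, 177), (215, 19, 12, 180), (216, 18, 10, 179), (217, 16, 11, 179), (218, 16, 12, 179), (219, 11, 14, 188), (220, 6, 14, 196), (221, 30, 14, 157), (222, 46, 11, 101), (223, 134, 8, 70), (224, 9, 95, 79), (225, 11, 160, 156)]
side9 [(198, 18, 104, 138), (199, 18, 109, 161), (200, 17, 110, 177), (201, 17, 112, 221), (202, 22, 93, 251), (203, 24, 81, 254), (204, 24, 81, 252), (205, 24, 82, 252), (206, 24, 82, 252), (207, 24, 85, 251), (208, 23, 87, 250), (209, 22, 94, 249), (210, 20, 101, 244), (211, 18, 46, 242), (212, 58, 2, 252), (213, 84, 2, 254), (214, 36, 1, 254), (215, 30, 1, 255), (216, 56, 4, 248), (217, 40, 11, 188), (218, 14, 34, 150), (219, 9, 43, 188), (220, 8, 26, 208), (221, 6, 15, 167), (222, 76, 8, 108), (223, 120, 8, 74), (224, 9, 93, 85), (225, 12, 158, 166)]
```

The silver bar's top face fills rows 211 to 217, which matches a height of 37 mm (45 mm would give 209 to 214.6). So the copper bar has dropped, with the silver bar flat on it. Handing in.

```bash
python3 -c "
from rig import env
print(env.finish_job())"
```

```text
the job is handed in; nothing more can be done
None
```

I loaded the copper bar with the silver bar on top, pulled the slide until its pointer stood at the red mark (about 70 mm), and handed the job in with the gripper still holding it there; the camera check shows both bars dropped, but no verdict was returned.

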